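# Shut the polish kit: lid home, catch across

## Task

Close up the plywood polish kit on the blue crate, only pushing gently with the fingertips: push its sliding lid fully home, and then push the wooden catch round until it lies straight across behind the lid's edge. Do not pinch or grip anything, keep the catch out of the way until the lid is home, and leave the other things on the crate where they are.

Things in the scene. Friction and masses are not known exactly. Their poses are not given: they have to be found in the camera images.
- kit: plywood polish kit box, fixed on the blue crate (crate top 150 mm above the table). 144 mm wide (its x), 220 mm long (its y), flat top 65 mm above its origin; origin under its centre. The lid slides open along its +y. The top's last 50 mm at the +y end is a plain board, bare when the lid is home; 5 mm high guide strips lie beside the lid up to y = 55 mm.
- lid (a joint): travel of the sliding lid, m: 0 = fully home against its stop, grows as it slides open along the box's +y, at most 0.11; starts at 0.04 to 0.09. It slides stiffly (about 1.5 N) and stays where it is left.
- lid_edge (a point): on the lid: middle of the top of its +y edge, the upright edge to push. The lid is a plain wooden board without handle, 90 mm wide (box x), 166 mm long (box y, from this edge to -y), 16 mm thick, lying on the box's flat top, its own top 16.5 mm above that. With the lid home this edge is at y = 60 mm in the box frame.
- catch (a joint): angle of the catch about its vertical pivot, rad: 0 = straight across the box (pointing along box +x) close behind the edge of the shut lid, against its stop; grows anticlockwise from above: 1.57 = along box +y, beside the lid's path; at most 2.7. Starts at 1.65 to 2.2, clear of the lid. Turns stiffly (0.06 N m), stays where it is left.
- catch_pivot (a point): top of the catch at its pivot screw, at x = -60, y = 69 mm in the box frame. The catch is a dark wooden bar 16 mm wide and 16 mm thick that runs 90 mm from the pivot to its free end (8 mm behind the pivot) and turns in a level plane, underside 7 mm and top 23 mm above the box's flat top.
- catch_tip (a point): top of the catch's free end, on its centre line, 90 mm from the pivot
- brush: black plastic shoe brush, 150 x 48 x 49 mm, lying bristles down on the mat; origin under its centre. A bystander: leave it alone.
- tin: flat round steel tin, 90 mm across, 32 mm high, standing on the crate; origin under its centre. A bystander: leave it alone.
- small_tin: small flat round steel tin, 56 mm across, 20 mm high, on the crate in front of the kit box (robot side); origin under its centre. A bystander: leave it alone.
- last: plywood shoe last (foot-shaped block), about 245 x 72 x 78 mm, along the crate's far edge; origin underneath near its middle. A bystander: leave it alone.
- bottle: white plastic bottle, 56 mm across, 120 mm high, standing; origin under its centre. A bystander: leave it alone.
- jar: glass jar with steel cap, 64 mm across, 60 mm high, standing right of the kit box; origin under its centre. A bystander: leave it alone.

How it is judged:
On the way, in this order (a step that is already met when the one before it is completed fails the run):
1. the lid is fully home, within 4 mm (value of joint lid below 0.004 m), for 0.2 s.
2. the catch lies across behind the lid, within 0.12 rad (value of joint catch below 0.12 rad), for 0.2 s.
At the end, for the whole second after the job is handed in: The lid is within 4 mm of fully home, the catch within 0.12 rad of straight across, both at rest, and each bystander within 20 mm of where it started (value of joint lid below 0.004 m and value of joint catch below 0.12 rad and velocity of joint catch between -0.05 and 0.05 rad/s and velocity of joint lid between -0.01 and 0.01 m/s and distance of each of brush, tin, small_tin, last, bottle, jar from where it was at the start of the episode below 0.02 m); the robot touches nothing.
It fails at once if the catch is swung in over the lid's path (below 1.3 rad) while the lid is open by more than 12 mm (value of joint lid above 0.012 m and value of joint catch below 1.3 rad).
It fails at once if the catch is pinched or shoved hard (more than 30 N of finger contact) (contact force between the fingers and catch above 30 N).
It fails at once if the lid is shoved hard (more than 40 N of finger contact) (contact force between the fingers and lid above 40 N).
It fails at once if a bystander is shifted, lifted or knocked by more than 20 mm (distance of any of brush, tin, small_tin, last, bottle, jar from where it was at the start of the episode above 0.02 m).
It also fails if it takes over 48 s, if anything falls off the work surface, if the arm or the gripper's body presses on something with over 40 N, if the wrist force passes 120 N, or if a joint passes its speed limit or range.

## Robot

A 7-joint arm with a two-finger parallel gripper is mounted at the origin on the work surface. World frame = base frame: x ahead of the robot, y to its left, z up, the work surface at z = 0. Lengths are in m, angles in rad, forces in N, time in s.
With the tool pointing down it reaches from about 0.425 to 0.925 m from the base axis. Payload 6.8 kg.
Tool frame: the origin (TCP) lies on the centre line of the jaws, within the pads' length; the fingertips stand 14 mm ahead of it and the grasp point (between the pads) lies 5 mm behind it; z points along the fingers, y is the line along which they close (so a half turn about z gives the same grasp; the last joint's range is limited). The gripper opens to 85 mm and grips with 20 to 120 N. Pads are 22 mm wide; open, the fingers measure 114 mm over their backs; the gripper's body (76 mm by 85 mm) begins 54 mm behind the grasp point. The pads swing forward as they close: fully open they stand 13 mm farther back than shut.
Start: joints at [-1.237, 0.477, 0.022, 1.555, -0.011, 1.109, -0.083], TCP at [0.289, 0.61, 0.245] pointing down, gripper open.
Joint ranges: [-2.96, 2.96], [-0.34, 2.1], [-1.41, 1.46], [0.24, 2.44], [-1.37, 4.51], [0.17, 1.92], [-2.96, 2.96]. Speed limits (rad/s): [2.39, 2.39, 3.14, 3.14, 3.14, 3.14, 3.14].

## Interface

Orientations are given as a unit quaternion [w, x, y, z].
In Python, from workcell import status, optics, finish_job gives the robot as it stands.
- The arm moves only by the tool step_arm, never from a script. Its argument "targets" is a list of rows, each a list of 5 numbers: the opening in per cent of the stroke, from 0 (shut) to 100 (fully open), then the shift along the tool's x, y, z in units of 10 cm (1.0 is 10 cm), then the turn about the tool's z in units of 120 degrees (1.0 is 120 degrees). In form: [[gripper, x, y, z, twist], ...]. A call has 1 to 20 rows; each row is the pose to reach, as a shift and turn from the pose commanded when the call began, along the tool's axes at that moment; what a row does not reach only later rows make up. A row lasts 1/12 s, in which the tool goes at most 41.7 mm and 7.16 degrees, less where a joint would pass 70% of its speed; a pose out of reach is approached as far as the arm can. A call with a number of a shift or a turn outside -1 to 1 is refused whole. A call with a gripper value outside its range is refused whole. The fingers move at their own pace and stop on an object; "force" is the grip in N (left out, the last holds). Time passes only in rows, so rows that repeat a pose let the fingers close. It gives the time, the measured TCP pose, the force, the opening and the grip force at its end, in the units of the state.
- status.observe(): the state, without advancing time (a new reading comes with each control period).
- optics.get_image(name): name is "scene" or "top" or "wrist"; returns the picture (480x640x3 uint8, red, green, blue); there is no depth.
- optics.get_calibration(name): a dict with "K" (3x3 intrinsics, pixels), "k1" (the pictures are not rectified: a ray, as slopes to the right and down, at radius r is drawn at 1 + k1 r^2 times it, then the intrinsics apply), "origin" and "rotation" of the camera in the world; the wrist camera has in their place "tool_from_camera" (4x4, takes a point from camera to tool coordinates, whose origin is the TCP and whose axes are the flange's). Camera axes: x right, y down, z forward; pixel columns grow to the right and rows downward; lengths in m; the calibration is good to about 2 mm. A picture is of the moment at which its call begins: read the wrist's pose just before it. get_calibration takes no time and is no camera call.
- finish_job(): hands the job in; it is judged then, once.
The state is a dict: "t": time; "joints": joint angles; "qvel": joint speeds; "joint_efforts": joint torques, N m; "tool_pos": TCP position; "tool_rot": TCP orientation; "contact_force": force on the tool from outside, world axes, zero at the start; "torque": the same for the moment, N m; "grip_width": finger opening in m; "finger_force": force on a finger pad.
Only numpy, scipy, OpenCV 4.12 (cv2) and the standard library are available. Lean on these libraries where they do the work, as an engineer would, in place of code of your own. Each camera call takes 0.05 s, during which the arm holds its last target. There are 200 camera calls.

## Working session

There is one attempt and no reset: what is moved stays moved. The work goes in short steps, Python scripts to look and compute and a tool call to move; the robot and the scene stay as the last step left them, time stands still between calls to the robot, and variables do not carry over. Pictures are saved under pics/ and viewed, at most 10 in all, crops included, and the job is handed in when it is done.

Besides the shell and the picture viewer there is one more tool, called after "Request:" in YAML: its name, and indented under it one key for each argument. step_arm: Moves the arm, as the interface text tells. Its arguments: {"type":"object","properties":{"targets":{"type":"array"},"force":{"type":"number"}},"required":["targets"]}

```bash
mkdir -p pics; python3 - <<'E'
from workcell import status, optics
import cv2
s=status.observe(); print(s)
for n in("top","scene"):
    cv2.imwrite(f"pics/{n}0.png",optics.get_image(n)[:,:,::-1]); c=optics.get_calibration(n); print(n,c)
print(optics.get_calibration("wrist"))
E
```

```text
{'t': 0.0, 'joints': array([-1.237092  ,  0.47779069,  0.02234757,  1.55645015, -0.01148937,
        1.10928286, -0.08311954]), 'qvel': array([-0.00124708,  0.00065097, -0.00028039,  0.00164289, -0.00108276,
       -0.00044194,  0.00024137]), 'joint_efforts': array([ 3.31811361e-05, -5.96457195e+01,  1.60807963e+00, -2.81191170e+01,
        1.25291423e-02,  9.36638389e-03,  4.15559043e-06]), 'tool_pos': array([0.28838933, 0.60967225, 0.2443327 ]), 'tool_rot': array([-1.25240488e-04,  2.19109934e-01,  9.75699761e-01, -8.92617298e-04]), 'contact_force': array([ 0.43185973,  0.32723481, -0.32656096]), 'torque': array([0.01517505, 0.00219966, 0.0045195 ]), 'finger_force': 0.0, 'grip_width': 0.08531412669701588}
top {'K': array([[583.30368403,   0.        , 316.88881463],
       [  0.        , 583.30368403, 246.77275062],
       [  0.        ,   0.        ,   1.        ]]), 'k1': -0.16931075442742366, 'origin': array([ 0.54667749, -0.01547965,  1.3265398 ]), 'rotation': array([ 0.01732756, -0.70486955,  0.70889998, -0.0178743 ])}
scene {'K': array([[557.20796883,   0.        , 316.72641422],
       [  0.        , 557.20796883, 246.1388141 ],
       [  0.        ,   0.        ,   1.        ]]), 'k1': -0.1134315980641004, 'origin': array([1.33785802, 0.2205503 , 1.08798864]), 'rotation': array([-0.20426242,  0.53482833,  0.7652803 , -0.2942475 ])}
{'K': array([[351.747503  ,   0.        , 324.9710103 ],
       [  0.        , 351.747503  , 235.45063929],
       [  0.        ,   0.        ,   1.        ]]), 'k1': -0.05472731215459666, 'tool_from_camera': array([[ 2.70750898e-04, -9.48343496e-01, -3.17245238e-01,
         8.17089769e-02],
       [ 9.99999908e-01,  1.50849219e-04,  4.02508790e-04,
         4.32659403e-04],
       [-3.33860396e-04, -3.17245317e-01,  9.48343449e-01,
        -1.30592200e-01],
       [ 0.00000000e+00,  0.00000000e+00,  0.00000000e+00,
         1.00000000e+00]])}
```

View pics/top0.png

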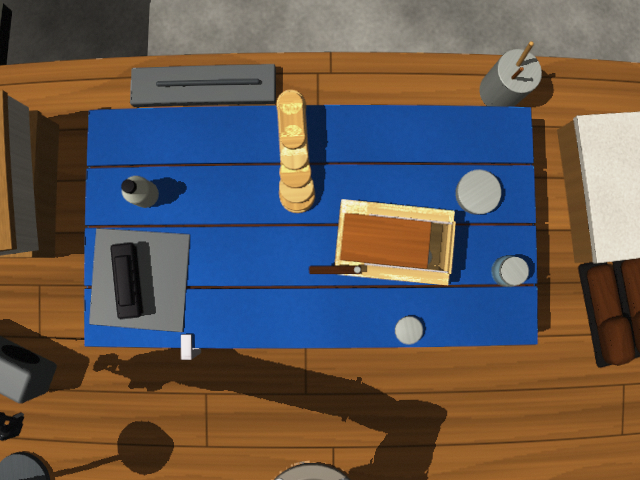

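View pics/scene0.png

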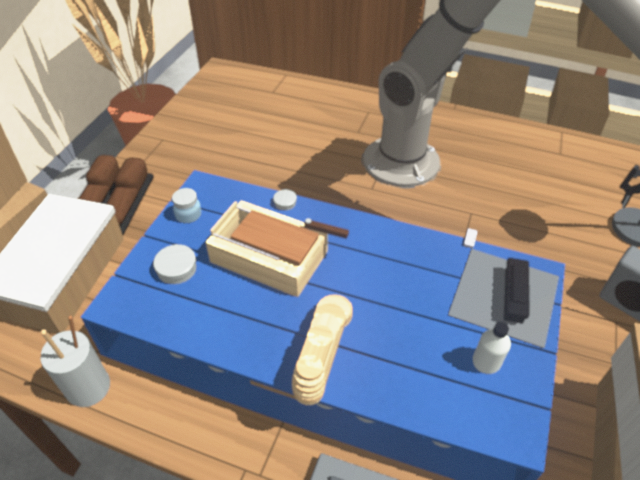

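The top view shows the kit with its left (+y) end at px ~(340,200)–(335,275). The lid's left edge is at x≈342, and the catch pivots near (360,269) with its tip at (310,269). I'll zoom in for exact corners.

```bash
python3 - <<'E'
import cv2
a=cv2.imread("pics/top0.png")[185:300,295:470]
cv2.imwrite("pics/crop0.png",cv2.resize(a,None,fx=4.5,fy=4.5,interpolation=cv2.INTER_CUBIC))
E
```

```text
(no output)
```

View pics/crop0.png

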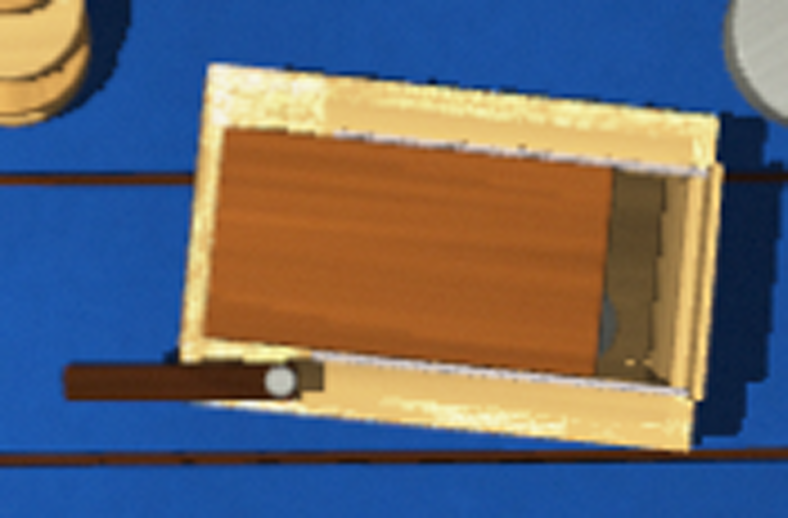

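The crop shows these points in crop px (÷4.5, +295,+185 for full-image px):
- **Box top corners:** (208,64), (718,116), (690,450).
- **Lid +y edge:** (225,128)–(203,337).
- **Catch:** pivot screw at (281,381), tip end at (65,383).

```bash
cat > h.py <<'E'
import numpy as np, cv2
from scipy.spatial.transform import Rotation as R
from workcell import status, optics
def rot(q): return R.from_quat(np.roll(q,-1)).as_matrix()
def px2w(uv,z,cal,o,M):
    K=cal["K"]; d=cv2.undistortPoints(np.array(uv,float).reshape(-1,1,2),K,np.array([cal["k1"],0,0,0.]))[:,0]
    r=np.c_[d,np.ones(len(d))]@M.T
    return o+r*((np.array(z)-o[2])/r[:,2])[:,None]
def cam(n):
    c=optics.get_calibration(n)
    if n!="wrist": return c,c["origin"],rot(c["rotation"])
    s=status.observe(); T=c["tool_from_camera"]; Rt=rot(s["tool_rot"])
    return c,s["tool_pos"]+Rt@T[:3,3],Rt@T[:3,:3]
E
python3 - <<'E'
from h import *
from scipy.optimize import least_squares
c=cam("top")
P=np.array([(208,64),(718,116),(690,450),(225,128),(203,337),(281,381),(65,383)])/4.5+[295,185]
z=[.215,.22,.22,.2315,.2315,.239,.238]
W=px2w(P,z,*c); print(W.round(4))
B=np.array([(72,110),(72,-110),(-72,-110),(45,60),(-45,60),(-60,69),(-60,69)])/1e3
def model(p):
    x,y,a,l,th=p; Q=B.copy(); Q[3:5,1]+=l; Q[6]+=.09*np.array([np.cos(th),np.sin(th)])
    return Q@np.array([[np.cos(a),np.sin(a)],[-np.sin(a),np.cos(a)]])+[x,y]
r=least_squares(lambda p:(model(p)-W[:,:2]).ravel(),[.55,-.1,0,.06,1.8])
print(r.x.round(4)); print((r.fun.reshape(-1,2)*1e3).round(1))
s=status.observe();print(rot(s["tool_rot"]).round(3))
E
```

```text
[[ 0.6931 -0.0637  0.215 ]
 [ 0.6697 -0.2819  0.22  ]
 [ 0.5272 -0.2673  0.22  ]
 [ 0.6639 -0.0699  0.2315]
 [ 0.5763 -0.06    0.2315]
 [ 0.5577 -0.0919  0.239 ]
 [ 0.5574 -0.0023  0.238 ]]
[ 0.6099 -0.166  -0.1026  0.0416  1.6721]
[[-0.3 -0.2]
 [ 0.6 -0.8]
 [-0.2 -0.7]
 [ 1.2  0.3]
 [-0.8 -0.4]
 [-0.4  0.7]
 [ 0.   1.1]]
[[-0.904  0.428 -0.001]
 [ 0.428  0.904 -0.002]
 [-0.    -0.002 -1.   ]]
```

Request:
step_arm:
  targets:
    - [0,0,0,-0.3,0]
    - [0,0,0,-0.6,0]
    - [0,0,0,-0.85,0]
    - [0,-0.24,-0.18,-0.85,0]
    - [0,-0.5,-0.37,-0.85,0]
    - [0,-0.75,-0.55,-0.85,0]
    - [0,-0.96,-0.73,-0.85,0]
    - [0,-0.96,-0.73,-0.85,0]

```text
t: 0.77
tool_pos: [0.3487, 0.4971, 0.3304]
tool_rot: [0.001, 0.223, 0.975, -0.001]
contact_force: [0.7, -1.0, 0.2]
grip_width: 0.0001
finger_force: 0.0
```

Request:
step_arm:
  targets:
    - [0,-0.24,-0.18,0,0]
    - [0,-0.5,-0.37,0,0]
    - [0,-0.75,-0.55,0,0]
    - [0,-0.96,-0.73,0,0]

```text
t: 1.1
tool_pos: [0.4006, 0.3943, 0.3299]
tool_rot: [0.0, 0.22, 0.976, -0.0]
contact_force: [0.0, -1.0, -0.2]
grip_width: -0.0001
finger_force: 0.0
```

Request:
step_arm:
  targets:
    - [0,-0.24,-0.18,0,0]
    - [0,-0.5,-0.37,0,0]
    - [0,-0.75,-0.55,0,0]
    - [0,-0.96,-0.73,0,0]

```text
t: 1.43
tool_pos: [0.4561, 0.2872, 0.3301]
tool_rot: [0.0, 0.22, 0.976, -0.0]
contact_force: [0.9, -0.5, -0.6]
grip_width: 0.0002
finger_force: 0.0
```

Request:
step_arm:
  targets:
    - [0,-0.24,-0.18,0,0]
    - [0,-0.5,-0.37,0,0]
    - [0,-0.75,-0.55,0,0]
    - [0,-0.96,-0.73,0,0]

```text
t: 1.77
tool_pos: [0.5116, 0.1802, 0.3301]
tool_rot: [0.0, 0.22, 0.976, -0.0]
contact_force: [0.8, 0.2, 0.2]
grip_width: -0.0001
finger_force: 0.0
```

Request:
step_arm:
  targets:
    - [0,-0.24,-0.18,0,0]
    - [0,-0.5,-0.37,0,0]
    - [0,-0.75,-0.55,0,0]
    - [0,-0.96,-0.73,0,0]

```text
t: 2.1
tool_pos: [0.5671, 0.0733, 0.33]
tool_rot: [-0.0, 0.219, 0.976, -0.0]
contact_force: [0.5, 0.0, 0.3]
grip_width: -0.0001
finger_force: 0.0
```

Request:
step_arm:
  targets:
    - [0,-0.24,-0.18,0,-0.05]
    - [0,-0.5,-0.37,0,-0.1]
    - [0,-0.75,-0.55,0,-0.15]
    - [0,-0.96,-0.73,0,-0.162]
    - [0,-0.96,-0.73,0,-0.162]
    - [0,-0.96,-0.73,0,-0.162]
    - [0,-0.96,-0.73,0,-0.162]

```text
t: 2.68
tool_pos: [0.6217, -0.0311, 0.3298]
tool_rot: [-0.001, 0.051, 0.999, 0.0]
contact_force: [-0.4, 0.3, 0.2]
grip_width: -0.0002
finger_force: 0.0
```

```bash
cat >> h.py <<'E'
BO=np.array([.6099,-.166]); A=-.1026
BR=np.array([[np.cos(A),-np.sin(A)],[np.sin(A),np.cos(A)]])
def tobox(w): return BR.T@(np.array(w)[:2]-BO)
def where():
    s=status.observe(); M=rot(s["tool_rot"]); print("t",round(s["t"],2),"box mm",(tobox(s["tool_pos"])*1e3).round(1),"z",s["tool_pos"][2].round(4),"F",s["contact_force"].round(1),"yaw of tool y in box deg",np.degrees(np.arctan2(M[1,1],M[0,1])-A).round(2)); return s,M
def shift(bx,by,z):
    "units for step_arm to take TCP to box (mm), z (m)"
    s,M=where(); t=np.r_[BR@[bx/1e3,by/1e3]+BO,z]
    print((M.T@(t-s["tool_pos"])*10).round(3))
E
python3 - <<'E'
from h import *
shift(0,135,.234)
E
```

```text
t 2.68 box mm [ -2.1 135.4] z 0.3298 F [-0.4  0.3  0.2] yaw of tool y in box deg 90.01
[-0.022 -0.004  0.958]
```

Request:
step_arm:
  targets:
    - [0,-0.02,0,0.3,0]
    - [0,-0.02,0,0.6,0]
    - [0,-0.02,0,0.85,0]
    - [0,-0.02,0,0.95,0]
    - [0,-0.02,0,0.95,0]
    - [0,-0.02,0,0.95,0]

```text
t: 3.18
tool_pos: [0.6242, -0.0311, 0.2359]
tool_rot: [0.0, 0.051, 0.999, 0.0]
contact_force: [-0.5, -1.1, 0.8]
grip_width: -0.0
finger_force: 0.0
```

```bash
python3 - <<'E'
from h import *
where()
cv2.imwrite("pics/wrist1.png",optics.get_image("wrist")[:,:,::-1])
a=optics.get_image("scene")[150:310,190:390,::-1]
w=cv2.imread("pics/wrist1.png")
cv2.imwrite("pics/both.png",np.vstack([cv2.resize(w,(400,300)),cv2.resize(a,(400,300))]) if 0 else np.hstack([cv2.resize(w,(400,400)),cv2.resize(a,(400,400))]))
E
```

```text
t 3.18 box mm [  0.4 135.6] z 0.2359 F [-0.5 -1.1  0.8] yaw of tool y in box deg 90.08
```

View pics/both.png

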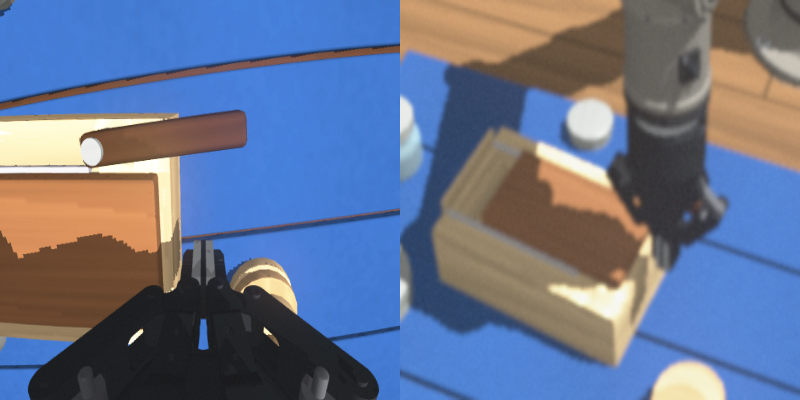

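The wrist view shows shut fingertips just off the box's +y end, clear of the lid edge (px ~160 of 400), with the catch out to the side. The tip is about 16 mm thick. Now I'll push the lid.

Request:
step_arm:
  targets:
    - [0,0,-0.05,0,0]
    - [0,0,-0.1,0,0]
    - [0,0,-0.15,0,0]
    - [0,0,-0.18,0,0]
    - [0,0,-0.21,0,0]
    - [0,0,-0.24,0,0]
    - [0,0,-0.27,0,0]
    - [0,0,-0.3,0,0]
    - [0,0,-0.33,0,0]
    - [0,0,-0.36,0,0]
    - [0,0,-0.39,0,0]
    - [0,0,-0.42,0,0]
    - [0,0,-0.45,0,0]
    - [0,0,-0.48,0,0]
    - [0,0,-0.51,0,0]
    - [0,0,-0.54,0,0]
    - [0,0,-0.57,0,0]
    - [0,0,-0.6,0,0]
    - [0,0,-0.6,0,0]

```text
t: 4.87
tool_pos: [0.6179, -0.0918, 0.2353]
tool_rot: [0.0, 0.051, 0.999, 0.0]
contact_force: [1.0, 2.5, 2.3]
grip_width: -0.0001
finger_force: 1.5
```

```bash
python3 - <<'E'
from h import *
where()
cv2.imwrite("pics/wrist2.png",optics.get_image("wrist")[:,:,::-1])
E
```

```text
t 4.87 box mm [ 0.4 74.6] z 0.2353 F [1.  2.5 2.3] yaw of tool y in box deg 89.99
```

View pics/wrist2.png

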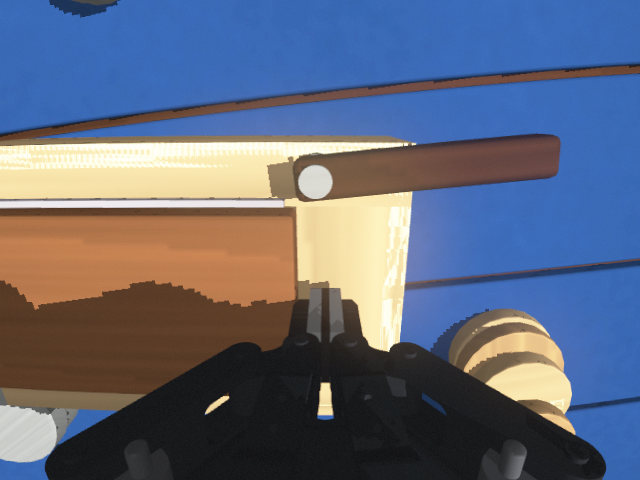

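The lid moves with the fingertip. Its edge is at px column ~297 and the tip centre is at 325.

```bash
python3 - <<'E'
from h import *
c=cam("wrist")
for uv,z in [((297,225),.2315),((297,270),.2315),((315,182),.239),((558,153),.238)]:
    print((tobox(px2w([uv],[z],*c)[0])*1e3).round(1))
E
```

```text
[-40.6  63.9]
[-21.   63.4]
[-59.2  71.5]
[-70.2 160.2]
```

Request:
step_arm:
  targets:
    - [0,0,-0.01,0,0]
    - [0,0,-0.01,0,0]
    - [0,0,-0.02,0,0]
    - [0,0,-0.02,0,0]

```text
t: 5.25
tool_pos: [0.6179, -0.0921, 0.2353]
tool_rot: [-0.0, 0.05, 0.999, 0.001]
contact_force: [0.9, 6.2, 3.8]
grip_width: 0.0002
finger_force: 3.7
```

Request:
step_arm:
  targets:
    - [0,0,-0.01,0,0]
    - [0,0,-0.02,0,0]
    - [0,0,-0.02,0,0]
    - [0,0,-0.02,0,0]

```text
t: 5.58
tool_pos: [0.6179, -0.0923, 0.2353]
tool_rot: [-0.0, 0.05, 0.999, 0.002]
contact_force: [1.0, 9.8, 4.5]
grip_width: 0.0001
finger_force: 5.4
```

The stop is felt: 9.8 N with no further travel, and the tip centre at y≈74 fits an edge at 60. Now I'll back off, rise and go round to the outside of the catch.

Request:
step_arm:
  targets:
    - [0,0,0.15,0,0]
    - [0,0,0.4,0,0]
    - [0,0,0.62,-0.2,0]
    - [0,0,0.62,-0.6,0]
    - [0,0.3,0.62,-0.6,0]
    - [0,0.65,0.62,-0.6,0]
    - [0,1.0,0.62,-0.6,0]
    - [0,1.0,0.62,-0.6,0]
    - [0,1.0,0.62,-0.6,0]

```text
t: 6.33
tool_pos: [0.5222, -0.025, 0.2948]
tool_rot: [-0.001, 0.052, 0.999, -0.0]
contact_force: [-0.3, 0.8, 0.3]
grip_width: -0.0001
finger_force: 0.0
```

```bash
python3 - <<'E'
from h import *
shift(-107,134,.236)
cv2.imwrite("pics/wrist3.png",optics.get_image("top")[170:310,270:480,::-1].repeat(3,0).repeat(3,1))
E
```

```text
t 6.33 box mm [-101.7  131.3] z 0.2948 F [-0.3  0.8  0.3] yaw of tool y in box deg 89.97
[0.052 0.027 0.588]
```

View pics/wrist3.png

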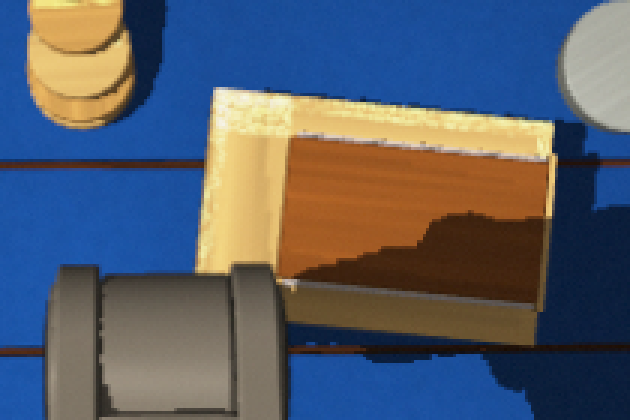

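The picture shows the lid home: its edge is at crop px x≈285, level with the guide strip ends, and the plain board is bare. Now I'll descend outside the catch.

Request:
step_arm:
  targets:
    - [0,0.06,0.03,0.1,0]
    - [0,0.06,0.03,0.4,0]
    - [0,0.06,0.03,0.58,0]
    - [0,0.06,0.03,0.58,0]
    - [0,0.06,0.03,0.58,0]

```text
t: 6.8
tool_pos: [0.519, -0.021, 0.2366]
tool_rot: [-0.001, 0.052, 0.999, -0.001]
contact_force: [0.5, -1.2, 0.4]
grip_width: -0.0004
finger_force: 0.0
```

```bash
python3 - <<'E'
from h import *
s,M=where(); p=tobox(s["tool_pos"])*1e3
for th in [1.67,1.5,1.3,1.1,.9,.7,.5,.3,.15,0]:
    for rho in (62,):
        c,n=np.cos(th),np.sin(th)
        h=8+11*abs(n)+14.5*abs(c)
        q=np.array([-60+rho*c-h*n,69+rho*n+h*c]); d=(q-p)/100
        print(th,q.round(1),"tool x,y",(-d[0]).round(2),d[1].round(2))
E
```

```text
t 6.8 box mm [-105.3  134.9] z 0.2366 F [ 0.5 -1.2  0.4] yaw of tool y in box deg 89.97
1.67 [-86.4 128.7] tool x,y -0.19 -0.06
1.5 [-75.6 132.3] tool x,y -0.3 -0.03
1.3 [-65.1 134.8] tool x,y -0.4 -0.0
1.1 [-53.6 135.3] tool x,y -0.52 0.0
0.9 [-41.5 133.5] tool x,y -0.64 -0.01
0.7 [-29.4 129. ] tool x,y -0.76 -0.06
0.5 [-18.1 121.5] tool x,y -0.87 -0.13
0.3 [ -8.2 111.3] tool x,y -0.97 -0.24
0.15 [ -2.3 102. ] tool x,y -1.03 -0.33
0 [ 2.  91.5] tool x,y -1.07 -0.43
```

Request:
step_arm:
  targets:
    - [0,-0.1,-0.03,0,0]
    - [0,-0.17,-0.05,0,0]
    - [0,-0.22,-0.05,0,0]
    - [0,-0.26,-0.04,0,0]
    - [0,-0.3,-0.03,0,0]
    - [0,-0.35,-0.02,0,0]
    - [0,-0.4,0,0,0]
    - [0,-0.44,0,0,0]
    - [0,-0.48,0,0,0]
    - [0,-0.52,0,0,0]
    - [0,-0.56,0,0,0]
    - [0,-0.6,0,0,0]
    - [0,-0.64,-0.01,0,0]
    - [0,-0.68,-0.02,0,0]
    - [0,-0.72,-0.04,0,0]
    - [0,-0.76,-0.06,0,0]
    - [0,-0.8,-0.08,0,0]
    - [0,-0.84,-0.11,0,0]
    - [0,-0.87,-0.13,0,0]
    - [0,-0.87,-0.13,0,0]

```text
t: 8.47
tool_pos: [0.6047, -0.043, 0.2373]
tool_rot: [0.0, 0.052, 0.999, -0.0]
contact_force: [-0.7, 0.3, 0.4]
grip_width: -0.0003
finger_force: 0.1
```

```bash
python3 - <<'E'
from h import *
where()
cv2.imwrite("pics/wrist4.png",optics.get_image("wrist")[:,:,::-1])
E
```

```text
t 8.47 box mm [-17.8 121.8] z 0.2373 F [-0.7  0.3  0.4] yaw of tool y in box deg 89.96
```

View pics/wrist4.png

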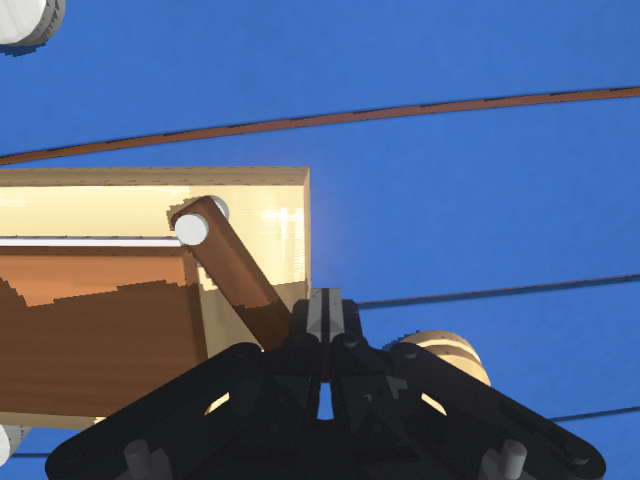

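The catch has followed to about 0.5 rad: its pivot is at (192,230) and its bar runs to the fingertip. The lid is still home. I'll finish the swing.

Request:
step_arm:
  targets:
    - [0,-0.04,-0.04,0,0]
    - [0,-0.07,-0.07,0,0]
    - [0,-0.1,-0.1,0,0]
    - [0,-0.13,-0.14,0,0]
    - [0,-0.15,-0.18,0,0]
    - [0,-0.17,-0.21,0,0]
    - [0,-0.18,-0.24,0,0]
    - [0,-0.19,-0.27,0,0]
    - [0,-0.2,-0.29,0,0]
    - [0,-0.2,-0.3,0,0]
    - [0,-0.2,-0.3,0,0]

```text
t: 9.43
tool_pos: [0.6209, -0.0742, 0.2374]
tool_rot: [0.0, 0.051, 0.999, 0.0]
contact_force: [-0.6, 0.4, 0.5]
grip_width: 0.0002
finger_force: 0.3
```

Request:
step_arm:
  targets:
    - [0,0,-0.01,0,0]
    - [0,0,-0.01,0,0]
    - [0,0,-0.02,0,0]
    - [0,0,-0.02,0,0]

```text
t: 9.77
tool_pos: [0.6209, -0.0746, 0.2374]
tool_rot: [0.0, 0.051, 0.999, 0.001]
contact_force: [1.0, 4.6, -0.6]
grip_width: -0.0001
finger_force: 2.5
```

The catch stop is felt at 4.6 N with no further motion. I'll back off and check.

Request:
step_arm:
  targets:
    - [0,0,0.1,0,0]
    - [0,0,0.3,0,0]
    - [0,0,0.6,0,0]
    - [0,0,0.7,-0.3,0]
    - [0,0,0.7,-0.7,0]
    - [0,0,0.7,-0.9,0]
    - [0,0,0.7,-0.9,0]
    - [0,0,0.7,-0.9,0]

```text
t: 10.43
tool_pos: [0.6282, -0.0068, 0.3287]
tool_rot: [0.001, 0.051, 0.999, -0.0]
contact_force: [-0.3, 0.2, -0.6]
grip_width: 0.0001
finger_force: 0.0
```

```bash
python3 - <<'E'
from h import *
where()
cv2.imwrite("pics/wrist5.png",optics.get_image("wrist")[:,:,::-1])
E
```

```text
t 10.43 box mm [  1.9 160.2] z 0.3287 F [-0.3  0.2 -0.6] yaw of tool y in box deg 89.98
```

View pics/wrist5.png

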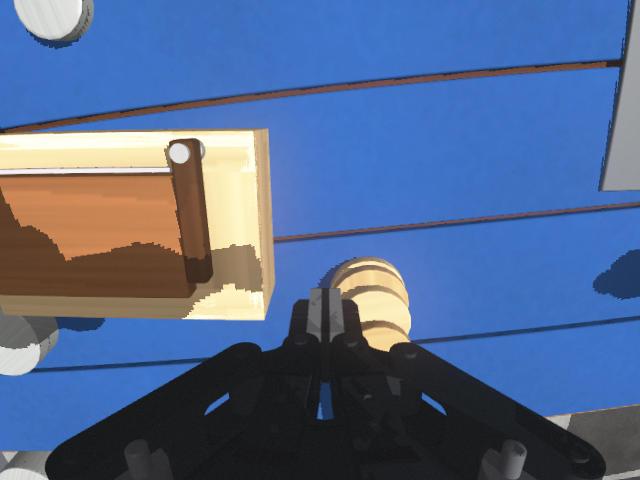

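The catch lies across behind the lid edge, with its pivot at (179,153) and tip at about (200,280). I'll check the angle and hand in.

```bash
python3 - <<'E'
from h import *
from workcell import finish_job
c=cam("wrist")
W=[tobox(p) for p in px2w([(179,153),(199,281)],[.239,.238],*c)]
d=W[1]-W[0]; a=np.arctan2(d[1],d[0]); print(W,a)
if abs(a)<.09: print(finish_job())
E
```

```text
[array([-0.06077272,  0.07094011]), array([0.02639518, 0.07328013])] 0.026838466843535493
the job is handed in; nothing more can be done
None
```

The lid is pushed home against its stop and the catch lies straight across behind it (measured about 0.03 rad); the job is handed in at about 10.5 s, and the other things on the crate were not touched.

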